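# Raise the gauge's readout and hold its keyed collar home

### The arm

A 6-joint arm with a two-finger parallel gripper is mounted at the origin on a cart in front of the work surface, level with it; the furniture and walls round the work are solid. World frame = base frame: x ahead of the robot, y to its left, z up, the work surface at z = 0. Lengths are in m, angles in degrees, forces in N, time in s.
With the tool pointing down it reaches from about 0.35 to 0.775 m from the base axis. Payload 5.5 kg.
Tool frame: the origin (TCP) lies midway between the tips of the shut fingers; the grasp point (between the pads) lies 19 mm behind it; z points along the fingers, y is the line along which they close (so a half turn about z gives the same grasp; the last joint's range is limited). The gripper opens to 85 mm and grips with 20 to 120 N. Pads are 22 mm wide; open, the fingers measure 114 mm over their backs; the gripper's body (76 mm by 85 mm) begins 54 mm behind the grasp point. The pads swing forward as they close: fully open they stand 13 mm farther back than shut.
Start: joints at [-80.821, 17.945, 2.641, 74.691, 0, 82.002], TCP at [0.17, -0.549, 0.231] pointing down, gripper open.
Joint ranges: [-158.12, 158.12], [-49.38, 96.58], [-58.88, 72.47], [-126.05, 133.96], [-84.25, 85.87], [-180, 180]. Speed limits (degrees/s): [147.25, 147.25, 180, 180, 180, 180].

### API

Orientations are given as a 3x3 rotation matrix whose columns are the frame's x, y, z axes.
In Python, from station import telemetry, imaging, hand_in gives the robot as it stands. The module is installed in compiled form; this text tells all that it offers.
- The arm moves only by the shell command python3 -m crank 'ROWS' [FORCE]. ROWS is JSON, a list of rows, each a list of 5 numbers: the shift along the tool's x, y, z in m, then the turn about the tool's z in degrees, then the finger opening in m, from 0 to 0.0854. A call has exactly 8 rows; each row shifts and turns the commanded pose from where the row before left it, along the tool's axes as they then stand; what a row does not reach is not made up. A row lasts 1/10 s, in which the tool goes at most 50 mm and 8.59 degrees, less where a joint would pass 70% of its speed; a pose out of reach is approached as far as the arm can. A call with a gripper value outside its range is refused whole. The fingers move at their own pace and stop on an object; FORCE is the grip in N (left out, the last holds). Time passes only in rows, so rows that do not move let the fingers close, or fill a call up. It gives the time, the measured TCP pose, the force, the opening and the grip force at its end, in the units of the state.
- telemetry.observe(): the state, without advancing time (a new reading comes with each control period).
- imaging.grab_frame(name): name is "scene" or "side" or "wrist"; returns a dict with "img" (400x640x3 uint8, red, green, blue), "range_z" (400x640 float32, m along the optical axis (not along the pixel's ray), 0 where there is no reading), "fx", "fy", "cx", "cy" (pixels), "dist" ([k1, k2, p1, p2, k3] as OpenCV has them; the pictures are not rectified), "R" (3x3) and "t" (3): a world point X has camera coordinates R X + t; the wrist camera has in their place "tool_from_camera" (4x4, takes a point from camera to tool coordinates, whose origin is the TCP and whose axes are the flange's). Camera axes: x right, y down, z forward; pixel columns grow to the right and rows downward; lengths in m; the calibration is good to about 2 mm. A picture is of the moment at which its call begins: read the wrist's pose just before it.
- hand_in(): hands the job in; it is judged then, once.
The state is a dict: "time": time; "joint_positions": joint angles; "qvel": joint speeds; "tau": joint torques, N m; "tool_pos": TCP position; "tcp_rot": TCP orientation; "contact_force": force on the tool from outside, world axes, zero at the start; "moment": the same for the moment, N m; "grip_width": finger opening in m; "grip_force": force on a finger pad.
Only numpy, scipy, OpenCV 4.12 (cv2) and the standard library are available. Lean on these libraries where they do the work, as an engineer would, in place of code of your own. Each camera call takes 0.05 s, during which the arm holds its last target. There are 200 camera calls.

### The job

Get the bench gauge ready for a reading. First raise its fold-up readout by the tab to about 105 degrees open (leaning back a little past upright) and let go of it; it stays where it is left. Then grip the knurled collar, turn it clockwise (seen from above), pressing down to feel for it, until its hidden keyway drops over the pin, push it fully home against its spring, and finish while still holding it there; leave the screw jar, the tape measure and the wooden block where they are.

Things in the scene. Friction and masses are not known exactly. Their poses are not given: they have to be found in the camera images.
- gauge: bench gauge: a low grey base plate, 28 mm high, fixed on the bench. Origin under it on the bench top; -x is its front (robot side), y to its left seen from the robot, z up. The plate spans x -50 to +80 mm, y -152 to +178 mm. The collar's axis is at x 0, y +115 mm; the readout lies on the right part
- readout: fold-up readout: grey panel 116 mm wide (y), 12 mm thick, free edge 100 mm from its hinge. Origin: middle of the hinge axis, 35 mm above the bench; y along the axis, -x from hinge to tab. Its z axis leans from vertical by the opening angle: 0 = folded flat, screen down; pi/2 upright; stop at 2.4 rad. Starts at 0 to 0.5; stays at any angle (stiff hinge, 0.25 N m, 2 to 3 N at the tab)
- readout_tab (a point): aluminium tab 22 mm wide (y), 8 mm thick, sticking out 40 mm from the middle of the readout's free edge. Origin: grip point inside it, 128 mm from the hinge axis, 12 mm from the tab's end, 28 mm from the panel. x points from tab to hinge, y along the hinge; turns with the panel. Pinched across its width (along y) it can turn between the fingers
- collar_lift: dark knurled collar, 54 mm diameter, 38 mm tall, on an upright 22 mm spindle. Origin on its axis at the lower rim, 58 mm above the bench when up, 44 mm when home. Slides down 14 mm against a spring (2 N up, 10 N home) and comes up if let go. This frame only goes up and down; it does not turn with the collar
- collar_grip (a point): point on the collar's axis at the height to grip, 24 mm above its lower rim, 14 mm below its top; 82 mm above the bench when up, 68 mm when fully home. The spindle's top end is 98 mm above the bench
- collar_seat (a point): centre of the top of the round 51 mm pedestal on which the collar's rim rests when home. A hidden pin stops the collar after 1.5 mm of travel until its one keyway is over the pin: that takes a clockwise turn (from above) of 20 to 72 degrees from the start, unknown beforehand, with 0.15 rad of play either side. The collar turns with slight friction (0.04 N m)
- screw_jar: bystander: clear jar of screws with a black lid, diameter 66, 81 mm tall; origin under its centre
- tape_measure: bystander: tape measure 41x85x66 mm; origin under its centre
- block_1: bystander: wooden offcut block 45x50x28 mm; origin under its centre

How it is judged:
By the outcome, as a careful person would: the job done as asked, in the order asked, and still so for the second after the job is handed in, while the arm keeps its last pose, push and grip.
It also fails if it takes over 64 s, if anything falls off the work surface, if the arm or the gripper's body presses on something with over 40 N, if the wrist force passes 120 N, or if a joint passes its speed limit or range.

## Working session

There is one attempt and no reset: what is moved stays moved. The work goes in short steps, Python scripts to look and compute and a shell command to move; the robot and the scene stay as the last step left them, time stands still between calls to the robot, and variables do not carry over. Pictures are saved under pics/ and viewed, at most 10 in all, crops included, and the job is handed in when it is done.

```bash
mkdir -p pics
python3 - <<'E'
from station import telemetry, imaging
import cv2,numpy as np,pickle
s=telemetry.observe(); print({k:np.round(v,3).tolist() for k,v in s.items()})
for n in("scene","side"):
    f=imaging.grab_frame(n); pickle.dump(f,open(n+'.pkl','wb'))
    cv2.imwrite(f'pics/{n}.png',f['img'][...,::-1]); print(n,np.round(f['R'],3).tolist(),f['t'],f['fx'],f['dist'])
E
```

```text
{'time': 0.0, 'joint_positions': [-80.821, 17.993, 2.577, 74.69, -0.0, 82.002], 'qvel': [0.018, -0.028, 0.035, 0.059, 0.004, -0.01], 'tau': [0.0, -48.063, 29.853, 0.019, -0.0, 0.0], 'tool_pos': [0.17, -0.549, 0.23], 'tcp_rot': [[0.955, 0.295, -0.0], [0.295, -0.955, 0.002], [0.0, -0.002, -1.0]], 'contact_force': [0.201, 0.329, -0.379], 'moment': [0.051, 0.034, 0.015], 'grip_force': 0.0, 'grip_width': 0.085}
scene [[0.526, -0.85, 0.023], [-0.363, -0.249, -0.898], [0.769, 0.464, -0.44]] [-0.51179054  0.19340473  0.81339892] 413.17846182542445 [-0.09624758  0.          0.          0.          0.        ]
side [[-0.994, -0.108, 0.002], [-0.05, 0.443, -0.895], [0.096, -0.89, -0.446]] [0.49499665 0.21940173 0.86193446] 395.5789190985295 [-0.00739584  0.          0.          0.          0.        ]
```

View pics/scene.png

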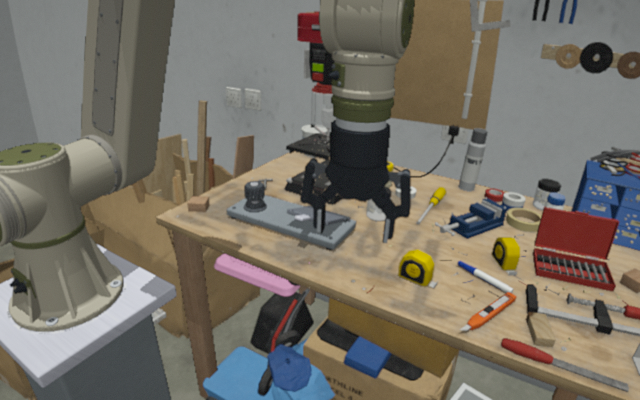

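View pics/side.png

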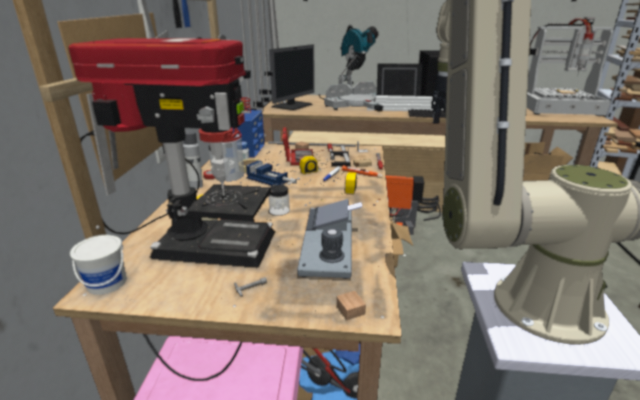

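The scene view shows the gauge at about (290,215), its collar at (256,193). In the side view the collar is at (331,240), the readout at about (330,215), raised slightly, with its tab at (355,206). The block is at (350,303), the jar at (279,200), and the tape at (350,182).

```bash
cat > h.py <<'E'
import cv2,numpy as np,pickle
def cloud(f):
    h,w=f['range_z'].shape
    K=np.array([[f['fx'],0,f['cx']],[0,f['fy'],f['cy']],[0,0,1]])
    uv=np.stack(np.meshgrid(np.arange(w),np.arange(h)),-1).reshape(-1,1,2).astype(float)
    n=cv2.undistortPoints(uv,K,np.array(f['dist'])).reshape(h,w,2)
    z=f['range_z'][...,None]; P=np.concatenate([n*z,z],-1)
    return P
def world(f): return (cloud(f)-f['t'])@f['R']
E
python3 - <<'E'
from h import *
f=pickle.load(open('side.pkl','rb')); W=world(f)
for n,p in dict(collar=(331,231),tab=(357,205),block=(350,297),jar=(279,187),tape=(350,180),plate=(326,268)).items():
    print(n,np.round(W[p[1],p[0]],3))
m=np.zeros(W.shape[:2],bool); m[195:280,290:365]=1
pl=m&(abs(W[...,2]-.028)<.004)
pts=W[pl]; print(len(pts)); r=cv2.minAreaRect(pts[:,:2].astype(np.float32)); print(r,cv2.boxPoints(r))
co=m&(W[...,2]>.085)&(np.hypot(W[...,0]-W[231,331,0],W[...,1]-W[231,331,1])<.05)
q=W[co];print('collar',len(q),q.min(0),q.max(0),np.median(q,0))
hi=m&(W[...,2]>.04)&(W[...,1]<W[231,331,1]-.06); q=W[hi]
print('readout',q.min(0),q.max(0))
a=f['img'][170:290,270:390];b=cv2.resize(a,None,fx=5,fy=5,interpolation=cv2.INTER_CUBIC); cv2.imwrite('pics/sidecrop.png',b[...,::-1])
E
```

```text
collar [ 0.484 -0.107  0.098]
tab [ 0.425 -0.287  0.084]
block [0.429 0.049 0.029]
jar [ 0.671 -0.389  0.083]
tape [ 0.455 -0.541  0.054]
plate [ 0.49  -0.047  0.031]
1680
((0.5014331340789795, -0.20258130133152008), (0.12904879450798035, 0.3278096914291382), 2.2784957885742188) [[ 0.4304434  -0.04137132]
 [ 0.44347608 -0.36892185]
 [ 0.57242286 -0.3637913 ]
 [ 0.5593902  -0.03624076]]
collar 264 [ 0.45660917 -0.12636105  0.08501093] [ 0.50840735 -0.07467159  0.10152901] [ 0.4814668  -0.09327186  0.09652754]
readout [ 0.4138326  -0.34839802  0.04003332] [ 0.54915526 -0.21728058  0.08697205]
```

View pics/sidecrop.png

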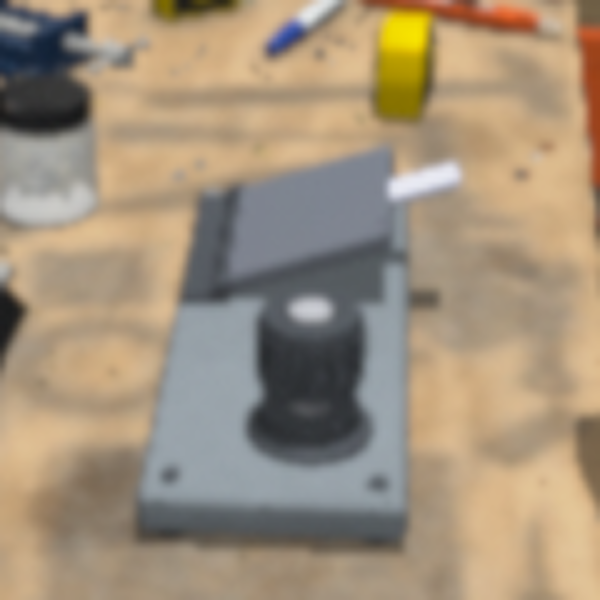

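The crop shows the plate, the collar at (310,370) and the panel lifted about 20°, with its white tab at (425,180). The plate rectangle comes out at 129x328 mm, which matches the given size. Next I'll fit the panel and the tab.

Run:
```python
from h import *
f=pickle.load(open('side.pkl','rb')); W=world(f)
a=np.deg2rad(2.28); Rg=np.array([[np.cos(a),-np.sin(a),0],[np.sin(a),np.cos(a),0],[0,0,1]]); o=np.array([.4869,-.2162,0])
G=(W-o)@Rg
m=np.zeros(W.shape[:2],bool); m[195:240,300:366]=1
br=f['img'].min(-1)
tab=m&(br>170)&(G[...,2]>.05); q=G[tab]; print('tab',len(q),np.round([q.min(0),q.max(0),np.median(q,0)],4))
pan=m&~tab&(G[...,2]>.045)&(G[...,1]<.04)&(G[...,2]<.12); q=G[pan]
print('pan',len(q),np.round([np.percentile(q,2,0),np.percentile(q,98,0),q.mean(0)],4))
c=np.linalg.lstsq(np.c_[q[:,:2],np.ones(len(q))],q[:,2],rcond=None)[0]; r=np.c_[q[:,:2],np.ones(len(q))]@c-q[:,2]
k=abs(r)<.004; c=np.linalg.lstsq(np.c_[q[k,:2],np.ones(k.sum())],q[k,2],rcond=None)[0]
print(c,np.degrees(np.arctan(c[0])),k.mean())
```

```text
tab 82 [[-0.0757 -0.0828  0.0721]
 [ 0.0064  0.9417  0.5797]
 [-0.0503 -0.063   0.0827]]
pan 646 [[-0.04   -0.1245  0.046 ]
 [ 0.0467 -0.0128  0.0752]
 [ 0.0017 -0.0608  0.0607]]
[-0.34176568 -0.01326859  0.06098714] -18.868667242066657 0.9071207430340558
```

```bash
python3 -m crank '[[0,0,0,7.5,0.05],[0,0,0,7.4,0.05],[0.033,-0.032,0,0,0.05],[0.033,-0.032,0,0,0.05],[0.033,-0.032,0,0,0.05],[0.033,-0.032,0,0,0.05],[0.033,-0.032,0,0,0.05],[0.033,-0.032,0,0,0.05]]' 30
python3 -m crank '[[0.033,-0.032,0.015,0,0.05],[0.03,-0.03,0.015,0,0.05],[0,0,0.02,0,0.05],[0,0,0.02,0,0.05],[0,0,0.0,0,0.05],[0,0,0,0,0.05],[0,0,0,0,0.05],[0,0,0,0,0.05]]'
python3 - <<'E'
from station import telemetry, imaging
from h import *
s=telemetry.observe(); f=imaging.grab_frame('wrist'); cv2.imwrite('pics/w1.png',f['img'][...,::-1])
T=f['tool_from_camera']; print(np.round(T,3).tolist())
P=cloud(f)@T[:3,:3].T+T[:3,3]; Wd=P@np.array(s['tcp_rot']).T+s['tool_pos']
pickle.dump((f,s,Wd),open('w1.pkl','wb')); print(np.round(s['tool_pos'],4),np.round(s['tcp_rot'],3).tolist(),s['joint_positions'],s['time'],s['grip_width'])
E
```

```text
time: 0.9
tool_pos: [0.3609, -0.348, 0.231]
tcp_rot: [[0.999, 0.039, -0.0], [0.039, -0.999, 0.0], [-0.0, -0.0, -1.0]]
contact_force: [1.3, -1.0, 0.5]
grip_width: 0.0499
grip_force: 0.0
time: 1.7
tool_pos: [0.4209, -0.2861, 0.1625]
tcp_rot: [[0.999, 0.039, 0.001], [0.039, -0.999, -0.001], [0.001, 0.001, -1.0]]
contact_force: [-0.5, -0.3, 0.7]
grip_width: 0.0499
grip_force: 0.0
[[-0.001, -0.958, -0.288, 0.074], [1.0, -0.001, 0.0, 0.001], [-0.0, -0.288, 0.958, -0.142], [0.0, 0.0, 0.0, 1.0]]
[ 0.4209 -0.2861  0.1625] [[0.999, 0.039, 0.001], [0.039, -0.999, -0.001], [0.001, 0.001, -1.0]] [-4.32528952e+01  1.24263853e+01 -1.45778621e+01  6.28771947e+01
 -1.26255103e-03  1.34518583e+02] 1.7 0.049868954176218186
```

View pics/w1.png

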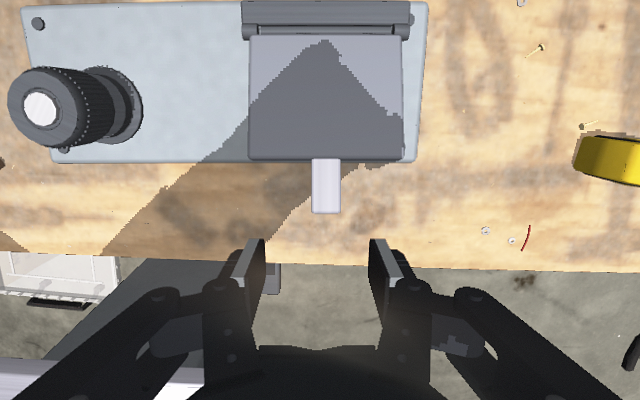

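The wrist view shows the tab at about (326,185), the panel spanning columns 249–405, the hinge at row ~30, and the collar top at (40,108).

Run:
```python
from h import *
f,s,W=pickle.load(open('w1.pkl','rb'))
a=np.deg2rad(2.28); Rg=np.array([[np.cos(a),-np.sin(a),0],[np.sin(a),np.cos(a),0],[0,0,1]]); o=np.array([.4869,-.2162,0])
G=(W-o)@Rg
t=G[162:209,314:338].reshape(-1,3); t=t[t[:,2]>.05]; print('tab',np.round([np.percentile(t,2,0),np.percentile(t,98,0),t.mean(0)],4))
p=G[45:150,255:398].reshape(-1,3); c=np.linalg.lstsq(np.c_[p[:,0],np.ones(len(p))],p[:,2],rcond=None)[0]; print(c,np.degrees(np.arctan(c[0])))
for q in [(249,100),(404,100),(326,157),(326,38),(326,211),(40,108),(246,12),(409,12)]:
    print(q,np.round(G[q[1],q[0]],4))
b=np.hypot(W[...,0]-.482,W[...,1]+.101)<.04; q=W[b&(abs(W[...,2]-.0965)<.006)]; print('coll',q.min(0),q.max(0))
```

```text
tab [[-0.072  -0.0833  0.0722]
 [-0.0405 -0.0664  0.084 ]
 [-0.0561 -0.0749  0.0788]]
[-0.3598206   0.06098652] -19.789776075419844
(249, 100) [ 0.0037 -0.0183  0.0581]
(404, 100) [ 0.0034 -0.1418  0.0266]
(326, 157) [-0.0365 -0.0752  0.0733]
(326, 38) [ 0.0482 -0.0756  0.0441]
(326, 211) [-0.0743 -0.0752  0.0843]
(40, 108) [0.0005 0.1087 0.0977]
(246, 12) [ 0.0686 -0.0147  0.0333]
(409, 12) [ 0.0688 -0.1395  0.0326]
coll [ 0.45676533 -0.13332458  0.09050812] [ 0.50836735 -0.08266027  0.0992352 ]
```

```bash
python3 -m crank '[[0.003,0.006,0.015,0,0.05],[0,0,0.02,0,0.05],[0,0,0.02,0,0.05],[0,0,0.01,0,0.05],[0,0,0.0,0,0.05],[0,0,0,0,0.05],[0,0,0,0,0.05],[0,0,0,0,0.05]]'
python3 - <<'E'
from station import telemetry, imaging
from h import *
s=telemetry.observe(); f=imaging.grab_frame('wrist'); cv2.imwrite('pics/w2.png',f['img'][...,::-1])
T=f['tool_from_camera']; P=cloud(f)@T[:3,:3].T+T[:3,3]
m=((f['img'].min(-1)>130)&(abs(P[...,1])<.035)&(P[...,2]<.035)&(P[...,2]>-.01)&(P[...,0]<.06)).astype(np.uint8)
n,l,st,c=cv2.connectedComponentsWithStats(m)
for i in range(1,n):
    if st[i,4]>150: q=P[l==i]; print(st[i],np.round([np.percentile(q,2,0),np.percentile(q,98,0)],4).tolist())
print(f['fx'],f['cx'],np.round(s['tool_pos'],4))
E
```

```text
time: 2.55
tool_pos: [0.4243, -0.2917, 0.0973]
tcp_rot: [[0.999, 0.04, 0.001], [0.04, -0.999, -0.001], [0.001, 0.001, -1.0]]
contact_force: [-0.3, 0.6, -0.4]
grip_width: 0.05
grip_force: 0.0
[ 299  186   40   74 2928] [[-0.0091, -0.0086, 0.0129], [0.027, 0.0125, 0.026]]
319.6789932869274 316.51343672623267 [ 0.4243 -0.2917  0.0973]
```

View pics/w2.png

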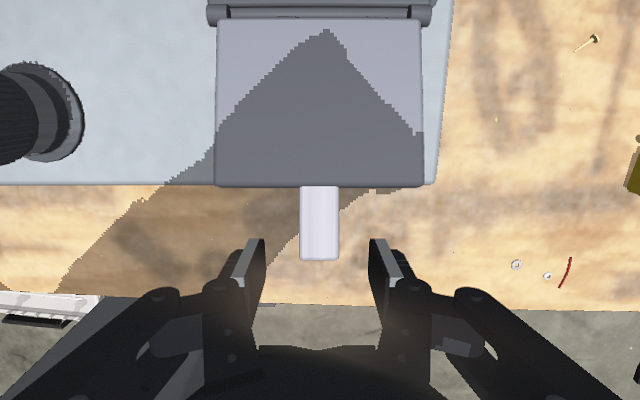

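The tab is centred at about (319,223) between the fingers, 2 mm off in tool y and aligned in x. I'll descend and pinch.

```bash
python3 -m crank '[[0,0.002,0.014,0,0.05],[0,0,0.014,0,0.05],[0,0,0.012,0,0.05],[0,0,0,0,0.05],[0,0,0,0,0.015],[0,0,0,0,0.015],[0,0,0,0,0.015],[0,0,0,0,0.015]]' 30
python3 - <<'E'
import numpy as np
# arc steps from theta0, hinge radius .128, in tool x (=gauge x) and z(down)
th=np.radians([19.3,25,32,40,48,56,64,72,80,86,92,96,100,103,106]); 
x=-.128*np.cos(th); z=.128*np.sin(th); print(np.round(np.c_[np.degrees(th[1:]),np.diff(x)*1e3,-np.diff(z)*1e3],1))
E
```

```text
time: 3.4
tool_pos: [0.4241, -0.2929, 0.0568]
tcp_rot: [[0.999, 0.04, 0.001], [0.04, -0.999, 0.0], [0.001, -0.0, -1.0]]
contact_force: [0.9, 2.6, 2.1]
grip_width: 0.0214
grip_force: 33.1
[[ 25.    4.8 -11.8]
 [ 32.    7.5 -13.7]
 [ 40.   10.5 -14.4]
 [ 48.   12.4 -12.8]
 [ 56.   14.1 -11. ]
 [ 64.   15.5  -8.9]
 [ 72.   16.6  -6.7]
 [ 80.   17.3  -4.3]
 [ 86.   13.3  -1.6]
 [ 92.   13.4  -0.2]
 [ 96.    8.9   0.6]
 [100.    8.8   1.2]
 [103.    6.6   1.3]
 [106.    6.5   1.7]]
```

```bash
python3 -m crank '[[0.0024,0,-0.0059,0,0.015],[0.0024,0,-0.0059,0,0.015],[0.0036,0,-0.0069,0,0.015],[0.0039,0,-0.0068,0,0.015],[0.005,0,-0.0073,0,0.015],[0.0055,0,-0.0071,0,0.015],[0.0062,0,-0.0064,0,0.015],[0.0062,0,-0.0064,0,0.015]]' 35
python3 -m crank '[[0.007,0,-0.0055,0,0.015],[0.0071,0,-0.0055,0,0.015],[0.0078,0,-0.0045,0,0.015],[0.0077,0,-0.0044,0,0.015],[0.0083,0,-0.0034,0,0.015],[0.0083,0,-0.0033,0,0.015],[0.0086,0,-0.0022,0,0.015],[0.0087,0,-0.0021,0,0.015]]'
```

```text
time: 4.2
tool_pos: [0.459, -0.2915, 0.1095]
tcp_rot: [[0.999, 0.04, -0.001], [0.04, -0.999, 0.0], [-0.001, -0.0, -1.0]]
contact_force: [-1.3, 0.2, -6.7]
grip_width: 0.0213
grip_force: 35.0
time: 5.0
tool_pos: [0.5229, -0.289, 0.1401]
tcp_rot: [[0.999, 0.04, -0.0], [0.04, -0.999, 0.0], [-0.0, -0.0, -1.0]]
contact_force: [-4.2, -0.4, -4.5]
grip_width: 0.0217
grip_force: 36.1
```

```bash
python3 -m crank '[[0.0075,0,-0.001,0,0.015],[0.0075,0,-0.0007,0,0.015],[0.0075,0,-0.0002,0,0.015],[0.0075,0,0.0003,0,0.015],[0.0075,0,0.0008,0,0.015],[0.007,0,0.0012,0,0.015],[0.006,0,0.0011,0,0.015],[0.005,0,0.001,0,0.015]]'
python3 -m crank '[[0,0,0,0,0.015],[0,0,0,0,0.015],[0,0,0,0,0.03],[0,0,0,0,0.05],[0,0,0,0,0.05],[0,0,0,0,0.05],[0,0,-0.02,0,0.05],[0,0,-0.03,0,0.05]]'
python3 -m crank '[[0,0,-0.04,0,0.05],[0,0,-0.03,0,0.05],[-0.03,0,0,0,0.05],[-0.03,0,0,0,0.05],[-0.03,0,0,0,0.05],[-0.03,0,0,0,0.085],[0,0,0,0,0.085],[0,0,0,0,0.085]]'
python3 - <<'E'
from station import telemetry, imaging
from h import *
s=telemetry.observe(); print(s['joint_positions'])
f=imaging.grab_frame('side'); pickle.dump(f,open('side2.pkl','wb')); W=world(f)
a=f['img'][130:290,250:410];b=cv2.resize(a,None,fx=3.7,fy=3.7,interpolation=cv2.INTER_CUBIC); cv2.imwrite('pics/s2.png',b[...,::-1])
a=np.deg2rad(2.28); Rg=np.array([[np.cos(a),-np.sin(a),0],[np.sin(a),np.cos(a),0],[0,0,1]]); o=np.array([.4869,-.2162,0])
G=(W-o)@Rg
k=np.zeros(W.shape[:2],bool);k[150:260,280:370]=1
k&=(G[...,1]<.01)&(G[...,1]>-.16)&(G[...,2]>.045)&(G[...,2]<.2)&(abs(G[...,0]-.06)<.06); q=G[k]; print(len(q))
for z in np.arange(.05,.18,.015):
    r=q[abs(q[:,2]-z)<.0075]; 
    if len(r): print(round(z,3),len(r),np.round(np.percentile(r[:,0],[5,50,95]),4),np.round(np.percentile(r[:,1],[5,95]),3))
E
```

```text
time: 5.8
tool_pos: [0.5787, -0.2868, 0.138]
tcp_rot: [[0.999, 0.04, 0.001], [0.04, -0.999, -0.0], [0.001, 0.0, -1.0]]
contact_force: [-4.8, 0.5, -1.1]
grip_width: 0.0213
grip_force: 37.2
time: 6.6
tool_pos: [0.5768, -0.2864, 0.1859]
tcp_rot: [[0.999, 0.04, -0.003], [0.04, -0.999, 0.002], [-0.003, -0.002, -1.0]]
contact_force: [-0.1, 0.2, 0.9]
grip_width: 0.0502
grip_force: 0.0
time: 7.4
tool_pos: [0.458, -0.2922, 0.2581]
tcp_rot: [[0.999, 0.039, 0.002], [0.039, -0.999, -0.001], [0.002, 0.001, -1.0]]
contact_force: [0.8, 0.5, 0.1]
grip_width: 0.0851
grip_force: 0.0
[-4.10090061e+01  1.39425108e+01  9.89415801e-01  7.69373159e+01
  1.41686892e-02  1.36777425e+02]
439
0.05 36 [0.0511 0.0526 0.062 ] [-0.097 -0.014]
0.065 59 [0.0526 0.0551 0.0647] [-0.11  -0.012]
0.08 59 [0.0561 0.0588 0.0677] [-0.12  -0.013]
0.095 55 [0.0595 0.0618 0.0725] [-0.109 -0.014]
0.11 61 [0.0625 0.0649 0.075 ] [-0.11  -0.013]
0.125 65 [0.0664 0.0693 0.0797] [-0.112 -0.013]
0.14 64 [0.0701 0.0744 0.0796] [-0.119 -0.019]
0.155 19 [0.0764 0.0793 0.0848] [-0.078 -0.06 ]
0.17 21 [0.0791 0.0821 0.0874] [-0.078 -0.06 ]
```

View pics/s2.png

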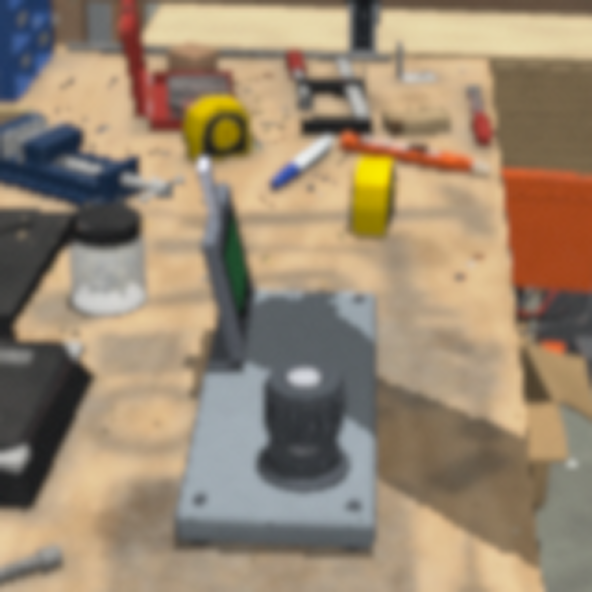

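The readout stands by itself at about 104° (edges at (225,190) to (235,360) in the crop). It was let go and nothing else moved. Next is the collar, at crop position (305,410).

```bash
python3 -m crank '[[0.008,-0.046,0,0,0.085],[0.008,-0.046,0,0,0.085],[0.008,-0.046,0,0,0.085],[0.008,-0.047,0,0,0.085],[0,0,0,-8.5,0.085],[0,0,0,-8.5,0.085],[0,0,0,-8.5,0.085],[0,0,0,-8.5,0.085]]'
python3 -m crank '[[0,0,0.02,-8.5,0.085],[0,0,0.02,-8.5,0.085],[0,0,0.02,-8.5,0.085],[0,0,0.02,-8.5,0.085],[0,0,0,-8.5,0.085],[0,0,0,-8.5,0.085],[0,0,0,-8.5,0.085],[0,0,0,-8.5,0.085]]'
python3 -m crank '[[0,0,0,0,0.085],[0,0,0,0,0.085],[0,0,0,0,0.085],[0,0,0,0,0.085],[0,0,0,0,0.085],[0,0,0,0,0.085],[0,0,0,0,0.085],[0,0,0,0,0.085]]'
python3 - <<'E'
from station import telemetry, imaging
from h import *
s=telemetry.observe(); f=imaging.grab_frame('wrist'); cv2.imwrite('pics/w3.png',f['img'][...,::-1]); print(np.round(s['joint_positions'],1))
T=f['tool_from_camera']; P=cloud(f)@T[:3,:3].T+T[:3,3]; W=P@np.array(s['tcp_rot']).T+s['tool_pos']
m=((abs(W[...,2]-.097)<.004)&(np.hypot(W[...,0]-.482,W[...,1]+.104)<.045)&(f['range_z']>0)).astype(np.uint8)
n,l,st,c=cv2.connectedComponentsWithStats(m)
for i in range(1,n):
    if st[i,4]>150:
        q=P[l==i]; w=W[l==i]; cc,r=cv2.minEnclosingCircle(q[:,:2].astype(np.float32)); c2,r2=cv2.minEnclosingCircle(w[:,:2].astype(np.float32)); print(st[i],c[i],cc,r,c2,np.median(w[:,2]))
E
```

```text
time: 8.25
tool_pos: [0.484, -0.105, 0.2573]
tcp_rot: [[0.801, 0.598, 0.001], [0.598, -0.801, -0.0], [0.0, 0.001, -1.0]]
contact_force: [0.1, -0.4, -0.4]
grip_width: 0.0848
grip_force: 0.0
time: 9.05
tool_pos: [0.4839, -0.1053, 0.1771]
tcp_rot: [[-0.254, 0.967, 0.0], [0.967, 0.254, 0.0], [-0.0, 0.0, -1.0]]
contact_force: [-0.3, -0.6, -0.3]
grip_width: 0.0852
grip_force: 0.0
time: 9.85
tool_pos: [0.4826, -0.1057, 0.1774]
tcp_rot: [[-0.246, 0.969, 0.0], [0.969, 0.246, -0.0], [-0.0, 0.0, -1.0]]
contact_force: [0.3, 0.4, -0.5]
grip_width: 0.0846
grip_force: 0.0
[-21.7  10.4 -14.9  64.6  -0.   54.1]
[ 283  167   67   64 3187] [315.77376843 198.99811735] (-0.00013404327910393476, -0.000317382684443146) 0.024835798889398575 (0.4823424518108368, -0.10588739812374115) 0.09521594166365185
```

View pics/w3.png

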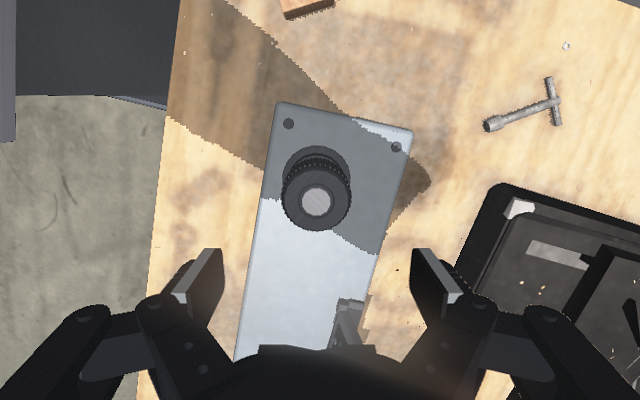

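The collar top is at (316,200), within 0.5 mm of the tool axis. I'll descend and grip.

```bash
python3 -m crank '[[0,0,0.02,0,0.085],[0,0,0.02,0,0.085],[0,0,0.02,0,0.085],[0,0,0.02,0,0.085],[0,0,0.02,0,0.085],[0,0,0.016,0,0.085],[0,0,0,0,0.085],[0,0,0,0,0.085]]'
python3 -m crank '[[0,0,0,0,0.07],[0,0,0,0,0.06],[0,0,0,0,0.045],[0,0,0,0,0.045],[0,0,0,0,0.045],[0,0,0,0,0.045],[0,0,0,0,0.045],[0,0,0,0,0.045]]' 60
```

```text
time: 10.7
tool_pos: [0.4825, -0.1056, 0.0615]
tcp_rot: [[-0.247, 0.969, -0.001], [0.969, 0.247, 0.0], [0.0, -0.0, -1.0]]
contact_force: [1.8, -0.6, 0.9]
grip_width: 0.085
grip_force: 0.0
time: 11.5
tool_pos: [0.4825, -0.1061, 0.0617]
tcp_rot: [[-0.246, 0.969, -0.0], [0.969, 0.246, -0.001], [-0.001, -0.0, -1.0]]
contact_force: [-4.9, -4.5, 5.5]
grip_width: 0.0527
grip_force: 62.3
```

```bash
python3 -m crank '[[0,0,0.001,0,0.045],[0,0,0.001,0,0.045],[0,0,0.001,0,0.045],[0,0,0.001,0,0.045],[0,0,0,0,0.045],[0,0,0,0,0.045],[0,0,0,0,0.045],[0,0,0,0,0.045]]'
```

```text
time: 12.3
tool_pos: [0.4827, -0.1062, 0.0609]
tcp_rot: [[-0.246, 0.969, 0.001], [0.969, 0.246, -0.002], [-0.003, 0.001, -1.0]]
contact_force: [-11.9, -0.1, 32.4]
grip_width: 0.0526
grip_force: 65.9
```

```bash
python3 -m crank '[[0,0,-0.001,0,0.045],[0,0,-0.0005,0,0.045],[0,0,0,2,0.045],[0,0,0,2,0.045],[0,0,0,2,0.045],[0,0,0,2,0.045],[0,0,0,2,0.045],[0,0,0,2,0.045]]'
```

```text
time: 13.1
tool_pos: [0.4824, -0.1063, 0.061]
tcp_rot: [[-0.038, 0.999, 0.0], [0.999, 0.038, -0.002], [-0.002, 0.0, -1.0]]
contact_force: [-9.2, -2.2, 21.9]
grip_width: 0.0526
grip_force: 64.4
```

```bash
python3 -m crank '[[0,0,-0.0005,2,0.045],[0,0,0,2,0.045],[0,0,0,2,0.045],[0,0,0,2,0.045],[0,0,0,2,0.045],[0,0,0,2,0.045],[0,0,0,0,0.045],[0,0,0,0,0.045]]'
python3 -c "
from station import telemetry as t
s=t.observe();print(s['moment'],s['tool_pos'])"
```

```text
time: 13.9
tool_pos: [0.4823, -0.1062, 0.0612]
tcp_rot: [[0.169, 0.986, 0.0], [0.986, -0.169, -0.002], [-0.002, 0.0, -1.0]]
contact_force: [-8.8, -2.5, 18.7]
grip_width: 0.0524
grip_force: 64.2
[-0.3607253   1.90048829  0.03395938] [ 0.48228231 -0.10621033  0.06117246]
```

```bash
python3 -m crank '[[0,0,0,2,0.045],[0,0,0,2,0.045],[0,0,0,2,0.045],[0,0,0,2,0.045],[0,0,0,2,0.045],[0,0,0,0,0.045],[0,0,0,0,0.045],[0,0,0,0,0.045]]'
```

```text
time: 14.7
tool_pos: [0.4822, -0.1062, 0.0611]
tcp_rot: [[0.338, 0.941, -0.0], [0.941, -0.338, -0.002], [-0.002, 0.0, -1.0]]
contact_force: [-9.5, -2.5, 18.4]
grip_width: 0.0528
grip_force: 64.1
```

```bash
python3 -m crank '[[0,0,0,2,0.045],[0,0,0,2,0.045],[0,0,0,2,0.045],[0,0,0,2,0.045],[0,0,0,2,0.045],[0,0,0,0,0.045],[0,0,0,0,0.045],[0,0,0,0,0.045]]'
```

```text
time: 15.5
tool_pos: [0.482, -0.106, 0.0606]
tcp_rot: [[0.496, 0.868, -0.001], [0.868, -0.496, -0.001], [-0.002, 0.0, -1.0]]
contact_force: [-8.9, -3.5, 14.2]
grip_width: 0.0525
grip_force: 63.7
```

```bash
python3 -m crank '[[0,0,0,2,0.045],[0,0,0,2,0.045],[0,0,0,2,0.045],[0,0,0,0,0.045],[0,0,0,0,0.045],[0,0,0,0,0.045],[0,0,0,0,0.045],[0,0,0,0,0.045]]'
```

```text
time: 16.3
tool_pos: [0.4819, -0.106, 0.0597]
tcp_rot: [[0.584, 0.811, -0.001], [0.811, -0.584, -0.001], [-0.002, -0.0, -1.0]]
contact_force: [-6.0, -1.9, 7.9]
grip_width: 0.0525
grip_force: 62.9
```

The force has fallen and the collar is sinking, so the keyway looks engaged. I'll push down gently to test it.

```bash
python3 -m crank '[[0,0,0.001,0,0.045],[0,0,0.001,0,0.045],[0,0,0.001,0,0.045],[0,0,0,0,0.045],[0,0,0,0,0.045],[0,0,0,0,0.045],[0,0,0,0,0.045],[0,0,0,0,0.045]]'
```

```text
time: 17.1
tool_pos: [0.4819, -0.1058, 0.0573]
tcp_rot: [[0.585, 0.811, -0.001], [0.811, -0.585, -0.001], [-0.001, -0.0, -1.0]]
contact_force: [-8.2, -2.0, 12.0]
grip_width: 0.0527
grip_force: 63.5
```

```bash
python3 -m crank '[[0,0,0.0015,0,0.045],[0,0,0.0015,0,0.045],[0,0,0.0015,0,0.045],[0,0,0.0015,0,0.045],[0,0,0.0015,0,0.045],[0,0,0,0,0.045],[0,0,0,0,0.045],[0,0,0,0,0.045]]' 80
```

```text
time: 17.9
tool_pos: [0.4819, -0.1058, 0.0498]
tcp_rot: [[0.585, 0.811, -0.001], [0.811, -0.585, -0.001], [-0.001, -0.0, -1.0]]
contact_force: [-7.1, -0.2, 12.4]
grip_width: 0.0524
grip_force: 83.7
```

```bash
python3 -m crank '[[0,0,0.001,0,0.045],[0,0,0.001,0,0.045],[0,0,0.001,0,0.045],[0,0,0.001,0,0.045],[0,0,0,0,0.045],[0,0,0,0,0.045],[0,0,0,0,0.045],[0,0,0,0,0.045]]'
python3 - <<'E'
from station import imaging
from h import *
f=imaging.grab_frame('side'); W=world(f)
cv2.imwrite('pics/s3.png',cv2.resize(f['img'][130:290,250:410],None,fx=3.7,fy=3.7,interpolation=cv2.INTER_CUBIC)[...,::-1])
E
```

```text
time: 18.7
tool_pos: [0.482, -0.1059, 0.0492]
tcp_rot: [[0.584, 0.811, 0.001], [0.811, -0.584, -0.002], [-0.001, 0.002, -1.0]]
contact_force: [-17.3, 2.1, 42.8]
grip_width: 0.0524
grip_force: 87.0
```

View pics/s3.png

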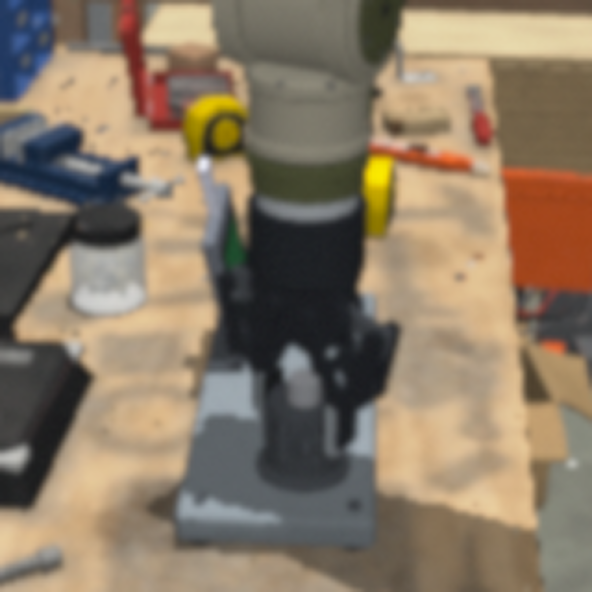

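The collar has hit a hard stop after the full travel, and the spindle stub now shows above it at (303,385). The readout is still up and the jar and tape haven't moved. I'll ease the push slightly, keeping it seated.

```bash
python3 -m crank '[[0,0,-0.001,0,0.045],[0,0,-0.0005,0,0.045],[0,0,0,0,0.045],[0,0,0,0,0.045],[0,0,0,0,0.045],[0,0,0,0,0.045],[0,0,0,0,0.045],[0,0,0,0,0.045]]'
```

```text
time: 19.55
tool_pos: [0.482, -0.1058, 0.0493]
tcp_rot: [[0.584, 0.811, -0.0], [0.811, -0.584, -0.002], [-0.001, 0.001, -1.0]]
contact_force: [-12.8, 0.8, 30.4]
grip_width: 0.0525
grip_force: 85.8
```

Run:
```python
from station import imaging,hand_in
from h import *
f=imaging.grab_frame('side'); W=world(f)
m=np.zeros(W.shape[:2],bool); m[225:262,315:350]=1
d=np.hypot(W[...,0]-.482,W[...,1]+.103); q=W[m&(d<.03)&(W[...,2]<.12)]
s=q[(np.hypot(q[:,0]-.482,q[:,1]+.103)<.009)]; r=q[np.hypot(q[:,0]-.482,q[:,1]+.103)>.014]
print(len(s),np.percentile(s[:,2],[10,50,90]),len(r),np.percentile(r[:,2],[50,80,90,98]))
top=r[r[:,2]>.07]; print(np.histogram(r[:,2],np.arange(.04,.121,.004)))
```

```text
30 [0.08739506 0.09903288 0.10014493] 510 [0.06547028 0.08316683 0.08974427 0.11018983]
(array([27, 26, 17, 31, 22, 22, 28, 23, 27, 34, 76, 22, 11,  9,  6,  8,  7,
        7,  5,  3]), array([0.04 , 0.044, 0.048, 0.052, 0.056, 0.06 , 0.064, 0.068, 0.072,
       0.076, 0.08 , 0.084, 0.088, 0.092, 0.096, 0.1  , 0.104, 0.108,
       0.112, 0.116, 0.12 ]))
```

The collar top is at about 0.082 m, which is the home height, and the spindle top is at 0.099 m. I'm handing in.

```bash
python3 -c "
from station import hand_in
print(hand_in())"
```

```text
the job is handed in; nothing more can be done
None
```

The job is handed in: the readout stands at about 104° and was let go, and the collar dropped over its pin after about 50° clockwise and is held fully home; the jar and tape look undisturbed and the arm stayed clear of the block, though I did not re-measure any of them.

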